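Mending kit back to its marked places

ROBOT

A 6-joint arm with a two-finger parallel gripper is mounted at the origin on a cart in front of the work surface, level with it; the furniture and walls round the work are solid. World frame = base frame: x ahead of the robot, y to its left, z up, the work surface at z = 0. Lengths are in m, angles in rad, forces in N, time in s.
With the tool pointing down it reaches from about 0.2 to 0.875 m from the base axis. Payload 3.4 kg.
Tool frame: the origin (TCP) lies between the finger pads; the fingertips stand 25 mm ahead of it and the grasp point (between the pads) lies 6 mm ahead of it (r.nose_length is the z of the fingertips in the tool frame, in m); z points along the fingers, y is the line along which they close (so a half turn about z gives the same grasp; the last joint's range is limited). The gripper opens to 94 mm and grips with 3 to 60 N. Pads are 16 mm wide; open, the fingers measure 119 mm over their backs; the gripper's body (75 mm by 177 mm) begins 78 mm behind the grasp point.
Start: joints at [-0.121, 0.276, 1.505, -0, 1.361, -0.121], TCP at [0.575, -0, 0.23] pointing down, gripper open.
Joint ranges: [-2.89, 2.89], [-0.75, 2.08], [0.22, 2.7], [-1.18, 4.32], [0.11, 2.71], [-2.7, 2.7]. Speed limits (rad/s): [2.57, 2.57, 3.14, 3.14, 3.14, 3.14].

INTERFACE

Orientations are given as a unit quaternion [w, x, y, z].
In Python, from plant import r, gripper_to, inverse_kinematics, vision, models, telemetry gives the robot as it stands. Calls block until the motion is done:
- r.move_to(position, orientation): joint-space move of the TCP to a pose.
- r.move_l(position, rot=None, vel=0.15, guard=None): straight line of the TCP; rot=None keeps the orientation; vel is the mean speed in m/s. With guard (N) it stops when the force on the tool has changed by that much, and returns True; else False.
- r.movej(angles): joint-space move.
- gripper_to(opening, f_grip=None): finger opening in m; f_grip is the grip in N (None keeps the last); returns when the fingers have stopped.
- r.hold(seconds).
- inverse_kinematics(position, orientation): joint angles nearest the present ones, or None.
- vision.snapshot(name): name is "scene" or "side" or "wrist"; returns the picture (400x640x3 uint8, red, green, blue); there is no depth.
- vision.get_calibration(name): a dict with "fx", "fy", "cx", "cy" (pixels), "D" ([k1, k2, p1, p2, k3] as OpenCV has them; the pictures are not rectified), "position" and "orientation" of the camera in the world. Camera axes: x right, y down, z forward; pixel columns grow to the right and rows downward; lengths in m; the calibration is good to about 2 mm. A picture is of the moment at which its call begins: read the wrist's pose just before it. get_calibration takes no time and is no camera call; for the wrist camera it gives the pose at the moment of the call.
A pose or a line that the arm cannot do raises r.PlanningError and nothing moves.
- r.sign_off(): hands the job in; it is judged then, once.
Trained networks look in the newest picture that a camera, given by its name, has taken for a name from the list of things; names that differ only in an ending like _2 or _b are one class to them, and where a whole thing is asked for, a point or a joint stands for the part that bears it (a point fixed in the world has none). Each returns a list of dicts, best first, with "score" (0 to 1); they miss things now and then, are a little off and sometimes report something else, mostly with a low value. They report only what shows in the picture. A call takes as long as a camera call.
- models.boxes_of(thing, camera): "at" ([x, y, z] in m, in world coordinates, good to about 4 mm: the middle of the surface that is visible of it).
- models.regions_of(thing, camera): "pixels" (400x640 bool, what is visible of it).
- models.mark_of(thing, camera): "at" ([x, y, z] in m, in world coordinates, good to about 4 mm: a listed point, or the origin of a listed thing).
Readings, each from a call of its own:
- telemetry.current_t(): time.
- telemetry.current_joints(): joint angles.
- telemetry.current_dq(): joint speeds.
- telemetry.current_joint_efforts(): joint torques, N m.
- telemetry.current_ee_pos(): TCP position.
- telemetry.current_tool_rot(): TCP orientation.
- telemetry.current_wrist_force(): force on the tool from outside, world axes, zero at the start.
- telemetry.current_torque(): the same for the moment, N m.
- telemetry.current_opening(): finger opening in m.
- telemetry.current_finger_force(): force on a finger pad.
Only numpy, scipy, OpenCV 4.12 (cv2) and the standard library are available. Lean on these libraries where they do the work, as an engineer would, in place of code of your own. Each camera call takes 0.05 s, during which the arm holds its last target. There are 200 camera calls.

TASK

Tidy the mending things away: stand the red reel in the middle of the red coaster and the blue reel in the middle of the blue coaster, stand the tape measure lengthways in its charcoal dock, over the yellow oblong, and lay the green peg flat along the middle of the green peg rest, between its end lips. Leave the white reel and the wooden peg where they are.

Things in the scene. Friction and masses are not known exactly. Their poses are not given: they have to be found in the camera images.
- red_reel_center (a point): reel of red sewing cotton (31 mm across its end flanges, 43 mm high) standing on end on the worktop near the robot; origin at its centre, 21.5 mm above its underside, z up along its axis; it may be gripped round the flanges or waist from any side
- blue_reel_center (a point): reel of dark blue sewing cotton (31 mm across its end flanges, 43 mm high) standing on end on the worktop near the robot; origin at its centre, 21.5 mm above its underside, z up along its axis; it may be gripped round the flanges or waist from any side
- tape_measure_center (a point): dark grey pocket tape measure with a pale disc on each flank and a black clip on top, standing on edge on the worktop near the robot, 29 mm wide (x; grip it across this width), 65 mm long (y), 64 mm high; origin at its centre, 32 mm above its underside, z up; its blade stays in; its foot is slightly rounded, so it leans about 0.06 rad as it stands
- green_peg_center (a point): green clothes peg lying flat on the worktop near the robot, 15 mm wide, 72 mm long, 12 mm high; origin at the peg's centre, 6 mm above its underside; y runs along the peg's length, x across it, z up
- red_coaster_top (a point): red coaster, a flat fixed cork disc 56 mm across and 6 mm thick with a red top, in the row farther from the robot; origin at the centre of its upper face, 6 mm above the worktop, z up
- blue_coaster_top (a point): dark blue coaster, a flat fixed cork disc 56 mm across and 6 mm thick with a dark blue top, in the row farther from the robot; origin at the centre of its upper face, 6 mm above the worktop, z up
- tape_dock_floor (a point): charcoal dock for the tape measure, a fixed shallow rectangular tray 60 mm (x) by 98 mm (y) outside, with a yellow oblong on its floor where the tape measure stands; recess 50 mm by 88 mm, the lip all round 6 mm above the floor; in the row farther from the robot; origin at the centre of the recess floor, 6 mm above the worktop, y along its length, z up
- peg_rest_top (a point): green peg rest, a fixed green plate 46 mm wide (x), 108 mm long (y), 6 mm thick, in the row farther from the robot, with a dark strip along its middle and at each end a lip across it, 8 mm higher than the plate; 92 mm free between the lips, the long sides are open; origin at the centre of the plate's upper face, 6 mm above the worktop, y along its length, z up
- white_reel_center (a point): reel of white sewing cotton, to be left alone (31 mm across its end flanges, 43 mm high) standing on end on the worktop near the robot; origin at its centre, 21.5 mm above its underside, z up along its axis
- wood_peg_center (a point): plain wooden clothes peg, to be left alone, lying flat on the worktop near the robot, 15 mm wide, 72 mm long, 12 mm high; origin at the peg's centre, 6 mm above its underside; y runs along the peg's length, x across it, z up

How it is judged:
By the outcome, as a careful person would: the job done as asked, in the order asked, and still so for the second after the job is handed in, with the robot touching nothing.
It also fails if it takes over 112 s, if anything falls off the work surface, if the arm or the gripper's body presses on something with over 40 N, if the wrist force passes 120 N, or if a joint passes its speed limit or range.

## Working session

There is one attempt and no reset: what is moved stays moved. The work goes in short steps, each a Python script; the robot and the scene stay as the last script left them, time stands still between calls to the robot, and variables do not carry over. Pictures are saved under pics/ and viewed, at most 14 in all, crops included, and the job is handed in when it is done.

```bash
ls; mkdir -p pics; cat > t.py <<'E'
from plant import r, gripper_to, inverse_kinematics, vision, models, telemetry
import cv2, numpy as np
def save(cam,name):
    im=vision.snapshot(cam); cv2.imwrite(f'pics/{name}.png',im[:,:,::-1]); return im
E
python3 - <<'E'
from t import *
names="red_reel_center blue_reel_center tape_measure_center green_peg_center red_coaster_top blue_coaster_top tape_dock_floor peg_rest_top white_reel_center wood_peg_center".split()
for c in ("scene","side"):
    save(c,c+'0'); k=vision.get_calibration(c); print(c,{a:np.round(b,3).tolist() for a,b in k.items()})
    for n in names:
        print(n,[(np.round(d['at'],3).tolist(),round(d['score'],2)) for d in models.mark_of(n,c)[:3]])
save('wrist','wrist0'); k=vision.get_calibration('wrist'); print({a:np.round(b,3).tolist() for a,b in k.items()})
print(telemetry.current_t(), r.nose_length)
E
```

```text
pics
scene {'fx': 462.354, 'fy': 462.354, 'cx': 315.974, 'cy': 203.649, 'D': [-0.115, 0.0, 0.0, 0.0, 0.0], 'position': [-0.032, 0.973, 1.113], 'orientation': [0.096, -0.248, 0.885, -0.381]}
red_reel_center [([0.434, -0.39, 0.022], 0.4)]
blue_reel_center [([0.428, 0.36, 0.02], 0.65)]
tape_measure_center [([0.442, 0.081, 0.037], 0.78)]
green_peg_center [([0.428, 0.234, 0.008], 0.6), ([0.442, 0.081, 0.038], 0.57)]
red_coaster_top [([0.596, 0.324, 0.005], 0.47)]
blue_coaster_top [([0.593, -0.095, 0.007], 0.42)]
tape_dock_floor [([0.566, -0.296, 0.007], 0.78)]
peg_rest_top [([0.608, 0.087, 0.006], 0.87)]
white_reel_center [([0.43, -0.075, 0.024], 0.49)]
wood_peg_center [([0.443, -0.225, 0.004], 0.43)]
side {'fx': 485.966, 'fy': 485.966, 'cx': 323.649, 'cy': 199.591, 'D': [0.045, 0.0, 0.0, 0.0, 0.0], 'position': [0.241, -0.966, 0.781], 'orientation': [-0.444, 0.885, -0.131, 0.056]}
red_reel_center [([0.435, -0.387, 0.02], 0.94)]
blue_reel_center [([0.43, 0.361, 0.026], 0.54)]
tape_measure_center [([0.446, 0.081, 0.033], 0.94)]
green_peg_center [([0.431, 0.231, 0.007], 0.52)]
red_coaster_top [([0.43, 0.362, 0.024], 0.66), ([0.599, 0.324, 0.008], 0.52), ([0.567, -0.297, 0.006], 0.39)]
blue_coaster_top [([0.59, -0.096, 0.007], 0.7)]
tape_dock_floor [([0.568, -0.299, 0.004], 0.68)]
peg_rest_top [([0.608, 0.084, 0.003], 0.88)]
white_reel_center [([0.429, -0.076, 0.022], 0.76)]
wood_peg_center [([0.442, -0.225, 0.004], 0.44)]
{'fx': 318.785, 'fy': 318.785, 'cx': 318.684, 'cy': 197.014, 'D': [-0.019, 0.0, 0.0, 0.0, 0.0], 'position': [0.575, 0.066, 0.385], 'orientation': [0.116, 0.993, -0.0, -0.0]}
1.15 0.025
```

View pics/scene0.png

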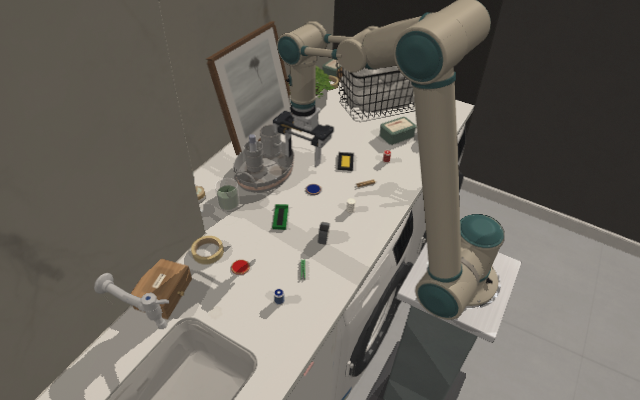

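View pics/side0.png

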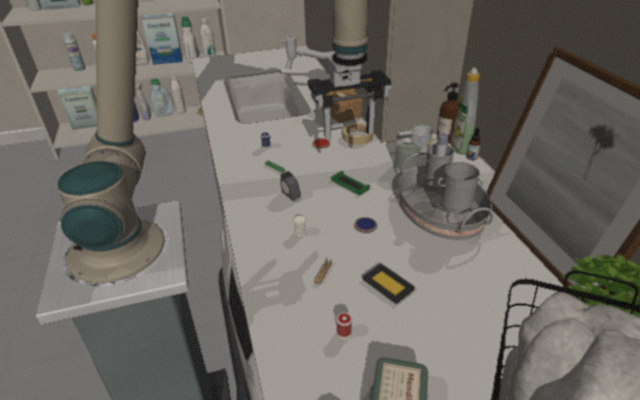

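View pics/wrist0.png

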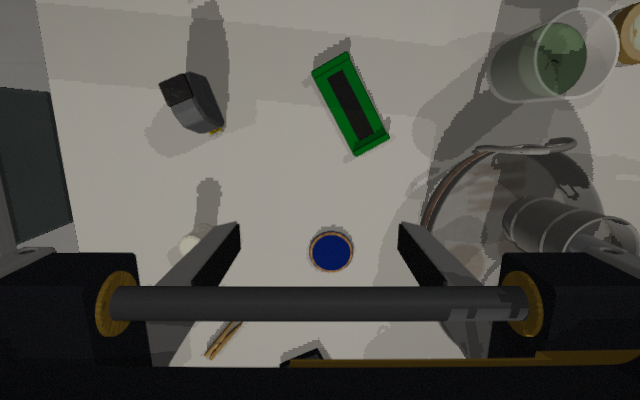

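```bash
cat >> t.py <<'E'
from scipy.spatial.transform import Rotation as R
from scipy.optimize import minimize
def Rq(q): return R.from_quat(np.roll(q,-1))
def qyaw(a):  # tool down, closing axis (tool y) along world angle a
    y=np.array([np.cos(a),np.sin(a),0]); z=np.array([0,0,-1.])
    return np.roll(R.from_matrix(np.c_[np.cross(y,z),y,z]).as_quat(),1)
a=np.linspace(0,2*np.pi,40)
def cyl(rad,z0,z1): return np.array([[rad*np.cos(t),rad*np.sin(t),z] for z in(z0,z1) for t in a])
def box(x,y,z0,z1): return np.array([[i*x/2,j*y/2,z] for i in(-1,1) for j in(-1,1) for z in(z0,z1)])
SH=dict(red_reel_center=cyl(.0155,0,.043),blue_reel_center=cyl(.0155,0,.043),white_reel_center=cyl(.0155,0,.043),
 tape_measure_center=box(.029,.065,0,.060),green_peg_center=box(.015,.072,0,.012),wood_peg_center=box(.015,.072,0,.012),
 red_coaster_top=cyl(.028,0,.006),blue_coaster_top=cyl(.028,0,.006),tape_dock_floor=box(.06,.098,0,.012),peg_rest_top=box(.046,.108,0,.012))
def fit(n,cam,k,xy,z=0.,draw=None):
    """fit x,y,yaw by silhouette overlap; k = calibration at the picture"""
    xy=np.array(xy[:2]); Rc=Rq(k['orientation']).inv(); K=np.array([[k['fx'],0,k['cx']],[0,k['fy'],k['cy']],[0,0,1.]])
    S=SH[n]; P=S+[0,0,z]; sym=len(S)>8
    def hull(p):
        w=R.from_euler('z',p[2]).apply(P)+[p[0],p[1],0]; rv=Rc.as_rotvec()
        return cv2.convexHull(cv2.projectPoints(w,rv,-Rc.apply(k['position']),K,np.array(k['D']))[0].astype(np.float32))
    best=None
    c0=hull([*xy,0]).reshape(-1,2).mean(0)
    regs=[(d['score'],d['pixels']) for d in models.regions_of(n,cam)]
    regs=[(s,m) for s,m in regs if m.sum()>30 and np.hypot(*(np.argwhere(m).mean(0)[::-1]-c0))<35]
    if not regs: return None
    sc,M=regs[0]; M=M.astype(np.uint8)
    def cost(p):
        I=np.zeros((400*4,640*4),np.uint8)[:400,:640] if 0 else np.zeros_like(M)
        F=np.zeros((400,640),np.uint8); cv2.fillConvexPoly(F,np.round(hull(p)*16).astype(np.int32),1,shift=4)
        return 1-(F&M).sum()/max(1,(F|M).sum())
    for y0 in ([0] if sym else np.arange(0,np.pi,np.pi/8)):
        s=minimize(cost,[*xy,y0],method='Nelder-Mead',options=dict(initial_simplex=[[*xy,y0],[xy[0]+.01,xy[1],y0],[xy[0],xy[1]+.01,y0],[xy[0]-.006,xy[1]-.006,y0+.3]],xatol=1e-4,fatol=1e-4))
        if best is None or s.fun<best.fun: best=s
    if draw is not None: cv2.polylines(draw,[np.round(hull(best.x)).astype(np.int32)],True,(255,0,255),1)
    return np.round([*best.x[:2],(best.x[2]+np.pi/2)%np.pi-np.pi/2,1-best.fun,sc],4).tolist()
def look(pic,G):
    k=vision.get_calibration('wrist'); im=vision.snapshot('wrist'); d=im.copy(); out={}
    for n,xy in G.items(): out[n]=fit(n,'wrist',k,xy,draw=d); print(n,out[n])
    cv2.imwrite(f'pics/{pic}.png',d[:,:,::-1]); return out
E
sed -i '/I=np.zeros((400\*4/d' t.py
python3 - <<'E'
from t import *
import json
o={}
print(telemetry.current_tool_rot(), qyaw(0), qyaw(np.pi))
q0=telemetry.current_tool_rot()
o|=look('w1',dict(tape_measure_center=(.444,.081),peg_rest_top=(.608,.085),blue_coaster_top=(.592,-.096)))
r.move_to([.5,.2,.25],q0)
o|=look('w2',dict(blue_reel_center=(.429,.361),green_peg_center=(.43,.233),red_coaster_top=(.597,.324)))
r.move_to([.46,-.44,.25],q0)
o|=look('w3',dict(red_reel_center=(.434,-.389),tape_dock_floor=(.567,-.297),wood_peg_center=(.442,-.225)))
json.dump(o,open('o.json','w')); print(telemetry.current_t(),telemetry.current_ee_pos())
for xy in((.434,-.39),(.597,.324)):
  for a in(0,np.pi/2,-np.pi/2): print(xy,a,inverse_kinematics([*xy,.03],qyaw(a)))
cv2.imwrite('pics/m.png',np.vstack([cv2.resize(cv2.imread(f'pics/w{i}.png'),(448,280)) for i in(2,3)]))
E
```

```text
[1.96879666e-05 7.07098678e-01 7.07114883e-01 2.80621521e-05] [0.         0.70710678 0.70710678 0.        ] [ 0.         -0.70710678  0.70710678  0.        ]
tape_measure_center [0.4435, 0.0811, 0.4076, 0.8185, 0.75]
peg_rest_top [0.6105, 0.0837, 0.4967, 0.9534, 0.63]
blue_coaster_top [0.5904, -0.0946, 0.0512, 0.9506, 0.69]
blue_reel_center [0.4285, 0.363, -0.0188, 0.871, 0.89]
green_peg_center None
red_coaster_top [0.5969, 0.3247, 0.0567, 0.9819, 0.57]
red_reel_center [0.4356, -0.3903, 0.0501, 0.9122, 0.79]
tape_dock_floor [0.5667, -0.298, 0.4566, 0.9412, 0.59]
wood_peg_center [0.4422, -0.2196, -0.6469, 0.8765, 0.49]
4.9 [ 0.460518   -0.43931445  0.25012726]
(0.434, -0.39) 0 [-8.51273293e-01  4.64645190e-01  1.76110921e+00 -4.44089210e-16
  9.15838254e-01 -8.51273293e-01]
(0.434, -0.39) 1.5707963267948966 [-8.51273293e-01  4.64645190e-01  1.76110921e+00 -4.44089210e-16
  9.15838254e-01 -2.42206962e+00]
(0.434, -0.39) -1.5707963267948966 [-8.51273293e-01  4.64645190e-01  1.76110921e+00 -4.44089210e-16
  9.15838254e-01  7.19523034e-01]
(0.597, 0.324) 0 [ 3.94882194e-01  5.80472115e-01  1.52945903e+00 -4.44089210e-16
  1.03166151e+00  3.94882194e-01]
(0.597, 0.324) 1.5707963267948966 [ 3.94882194e-01  5.80472115e-01  1.52945903e+00 -4.44089210e-16
  1.03166151e+00 -1.17591413e+00]
(0.597, 0.324) -1.5707963267948966 [ 3.94882194e-01  5.80472115e-01  1.52945903e+00 -4.44089210e-16
  1.03166151e+00  1.96567852e+00]
```

View pics/m.png

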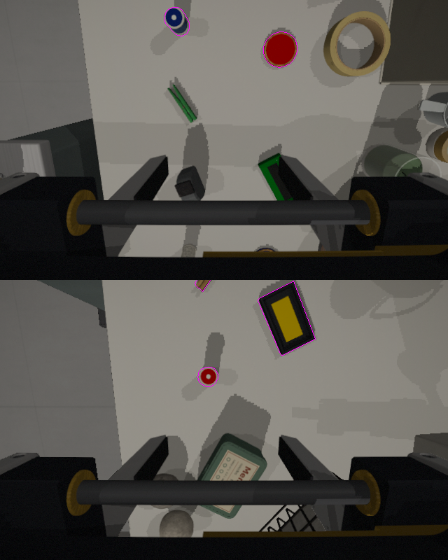

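View pics/w1.png

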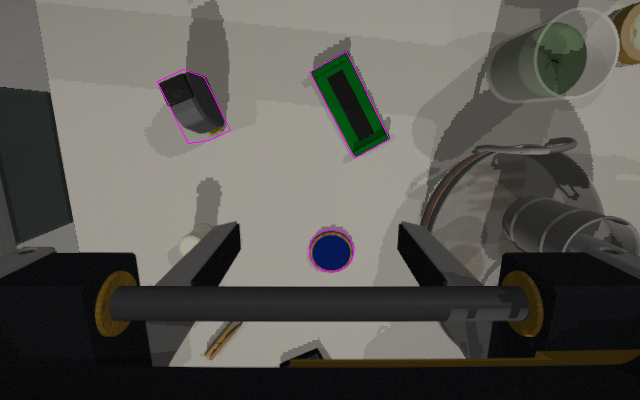

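```bash
cat >> t.py <<'E'
def pick(xy,a,z,op,f,hover=.15):
    gripper_to(op); r.move_to([*xy,hover],qyaw(a)); r.move_l([*xy,z],vel=.12)
    gripper_to(0,f_grip=f); r.hold(.2); print('grip',telemetry.current_opening(),telemetry.current_finger_force(),telemetry.current_ee_pos())
    r.move_l([*xy,.2],vel=.2); print('lifted',telemetry.current_opening(),telemetry.current_finger_force())
def place(xy,a,z,op,hover=.12):
    r.move_to([*xy,hover],qyaw(a)); r.move_l([*xy,z+.012],vel=.15)
    print('contact',r.move_l([*xy,z-.003],vel=.03,guard=2.5),telemetry.current_ee_pos())
    gripper_to(op); r.hold(.2); r.move_l([*xy,.16],vel=.15); print('t',telemetry.current_t())
E
python3 - <<'E'
from t import *
pick((.4356,-.3903),0,.030,.07,15)
r.move_to([.46,0,.25],qyaw(0))
place((.5969,.3247),0,.036,.06,.13)
r.move_to([.45,.20,.24],qyaw(0))
look('w4',dict(red_reel_center=(.597,.3247),blue_reel_center=(.4285,.363),green_peg_center=(.43,.233)))
print(telemetry.current_t())
k=vision.get_calibration('wrist');
for d in models.mark_of('green_peg_center','wrist'): print(d)
E
```

```text
grip 0.030185436804630754 14.99045490520075 [ 0.4356855  -0.39031504  0.03006579]
lifted 0.030373216853593562 14.987960810540244
contact True [0.59724264 0.32490013 0.03568113]
t 14.9
red_reel_center [0.5994, 0.3267, -0.0018, 0.9273, 0.83]
blue_reel_center [0.4277, 0.3631, 0.012, 0.8422, 0.59]
green_peg_center [0.4303, 0.2299, 0.6226, 0.6769, 0.73]
15.9417
{'at': [0.429, 0.2327, 0.0089], 'score': 0.96}
{'at': [0.5918, 0.3261, 0.0101], 'score': 0.19}
```

View pics/w4.png

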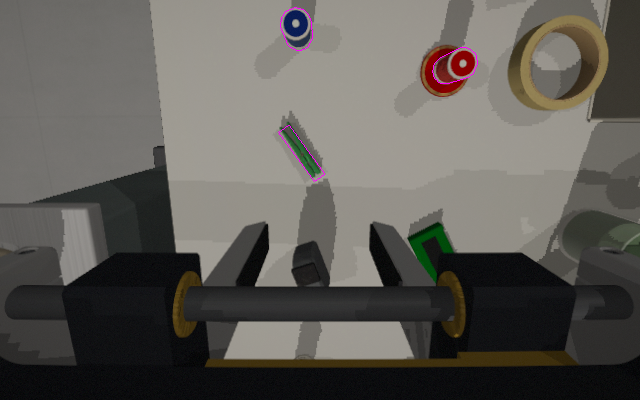

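```bash
python3 - <<'E'
from t import *
pick((.4281,.363),0,.030,.07,15)
r.move_to([.48,.05,.25],qyaw(-np.pi/2))
place((.5904,-.0946),-np.pi/2,.036,.06,.13)
r.move_to([.45,0.03,.25],qyaw(0))
look('w5',dict(blue_reel_center=(.592,-.096),tape_measure_center=(.4435,.081)))
k=vision.get_calibration('scene'); im=vision.snapshot('scene'); d=im.copy()
for n,xy in dict(tape_measure_center=(.4435,.081),tape_dock_floor=(.567,-.298),green_peg_center=(.43,.232)).items(): print(n,fit(n,'scene',k,xy,draw=d))
print([x['at'] for x in models.mark_of('tape_measure_center','wrist')],telemetry.current_t())
E
```

```text
grip 0.030176249995757062 15.004208609461784 [0.42809571 0.36302862 0.03005905]
lifted 0.029950019928114267 14.995459676720202
contact True [ 0.59068291 -0.09475759  0.03567575]
t 25.2833
blue_reel_center [0.59, -0.0881, -0.0322, 0.2997, 0.5]
tape_measure_center [0.4423, 0.0826, 0.3499, 0.8398, 0.59]
tape_measure_center [0.4504, 0.0805, 0.5073, 0.6782, 0.58]
tape_dock_floor [0.571, -0.2997, 0.4285, 0.2736, 0.59]
green_peg_center [0.4429, 0.2139, 0.5507, 0.3621, 0.37]
[[0.4428, 0.0871, 0.0316]] 26.9333
```

View pics/w5.png

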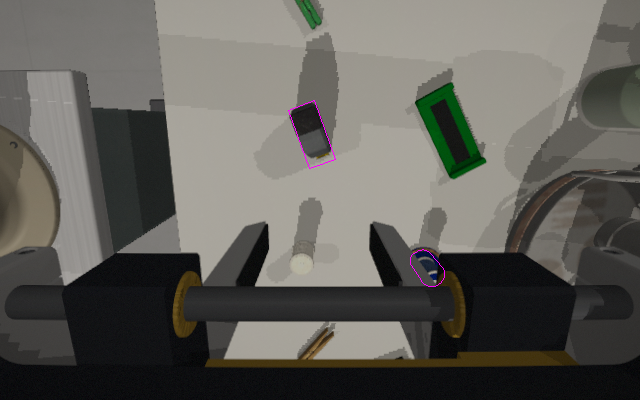

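```bash
python3 - <<'E'
from t import *
pick((.4435,.082),.375,.042,.07,25)
k=vision.get_calibration('side'); vision.snapshot('side')
r.move_to([.47,-.15,.25],qyaw(.4566))
place((.5667,-.298),.4566,.048,.055,.15)
r.move_to([.47,-.36,.25],qyaw(0))
look('w6',dict(tape_measure_center=(.567,-.298)))
E
python3 -c "
import cv2;cv2.imwrite('pics/w6c.png',cv2.resize(cv2.imread('pics/w6.png')[0:300,250:550],None,fx=2,fy=2))"
```

```text
grip 0.02778341176351878 24.92547060130164 [0.44362646 0.08204371 0.04204874]
lifted 0.0279235122639097 24.922063609119505
contact True [ 0.56706489 -0.29817298  0.04790712]
t 35.5083
tape_measure_center [0.5643, -0.2967, 0.3196, 0.7227, 0.57]
```

View pics/w6c.png

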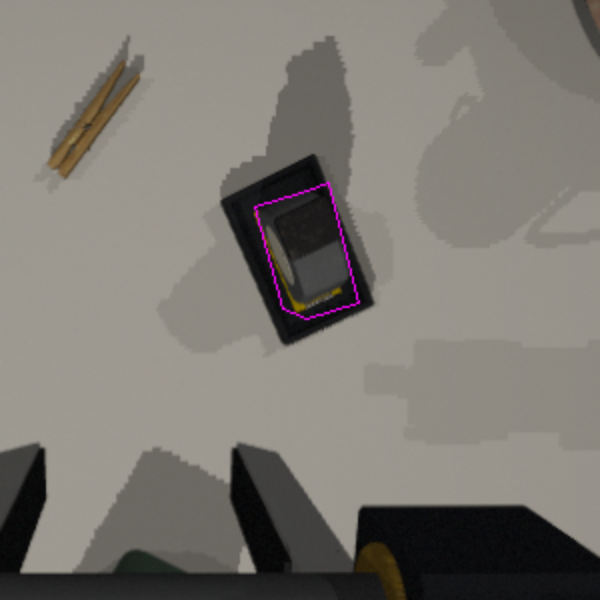

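```bash
python3 - <<'E'
from t import *
r.move_to([.47,-.05,.25],qyaw(0)); gripper_to(.09)
r.move_to([.43,.20,.14],qyaw(0))
look('w7',dict(green_peg_center=(.43,.231)))
print([x['at'] for x in models.mark_of('green_peg_center','wrist')],telemetry.current_t())
E
```

```text
green_peg_center [0.428, 0.2329, 0.587, 0.7073, 0.69]
[[0.43, 0.2345, 0.0069]] 39.3583
```

View pics/w7.png

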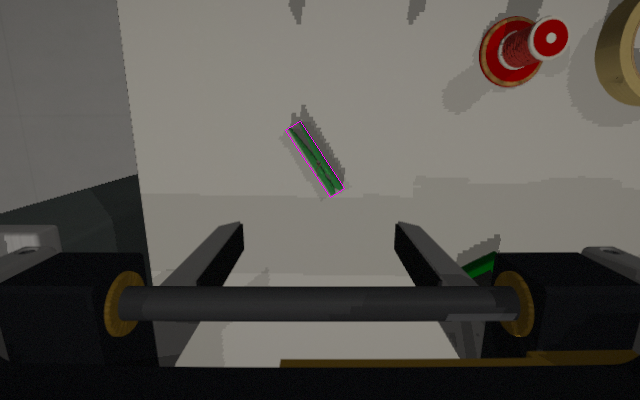

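```bash
python3 - <<'E'
from t import *
pick((.4285,.233),.59,.0268,.05,12)
r.move_to([.5,.15,.2],qyaw(.4967))
place((.6105,.0837),.4967,.0328,.03,.12)
r.move_to([.55,-.02,.25],qyaw(0))
look('w8',dict(green_peg_center=(.6105,.0837)))
print([(n,np.round(x['at'],3).tolist()) for c in('scene','side') for _ in[vision.snapshot(c)] for n in('green_peg_center','tape_measure_center','red_reel_center','blue_reel_center') for x in models.mark_of(n,c)[:1]])
cv2.imwrite('pics/s8.png',cv2.resize(vision.snapshot('side')[100:350,200:450,::-1],None,fx=2.4,fy=2.4))
E
```

```text
grip 0.014711355751122696 11.971124857664108 [0.42855126 0.2330475  0.02692457]
lifted 0.014506254754719554 11.96896880865097
contact True [0.6108206  0.08367518 0.03234598]
t 47.6583
green_peg_center [0.6119, 0.0839, 0.5107, 0.7865, 0.56]
[('green_peg_center', [0.608, 0.085, 0.012]), ('tape_measure_center', [0.566, -0.3, 0.042]), ('red_reel_center', [0.597, 0.324, 0.024]), ('blue_reel_center', [0.591, -0.097, 0.023]), ('green_peg_center', [0.614, 0.086, 0.013]), ('tape_measure_center', [0.564, -0.297, 0.04]), ('red_reel_center', [0.597, 0.325, 0.03]), ('blue_reel_center', [0.592, -0.099, 0.028])]
```

View pics/w8.png

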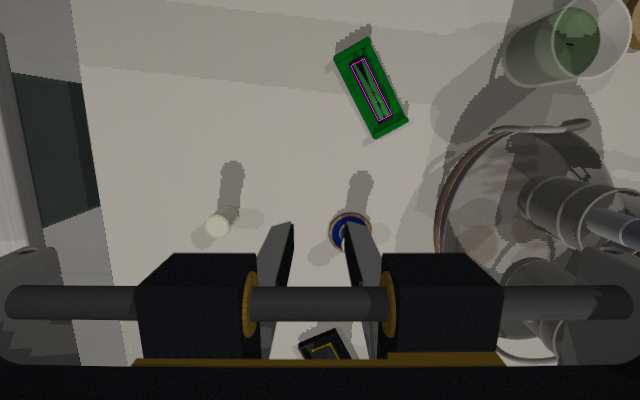

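View pics/s8.png

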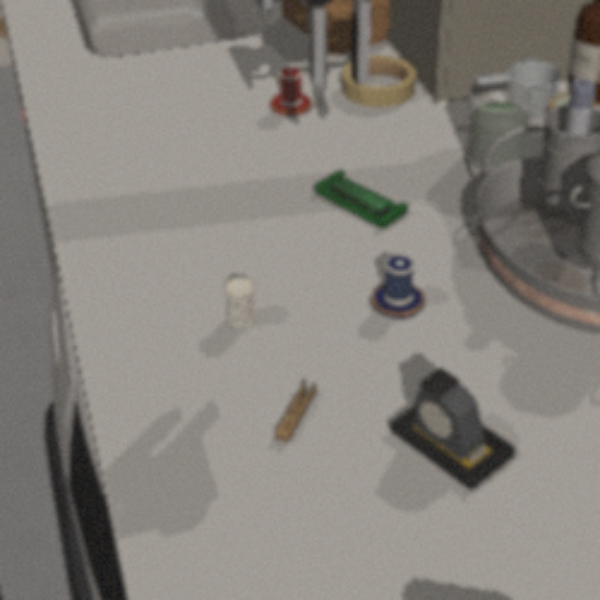

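In w8 the green peg lies along the rest's strip, centred near (371,90). In the side crop, both reels stand in the middle of their coasters at (290,100) and (398,290), and the tape stands in its dock at (445,425). The white reel and wooden peg haven't moved.

```bash
python3 -c "
from t import *
r.hold(.3); print(r.sign_off(), telemetry.current_t())"
```

```text
the job is handed in; nothing more can be done
the job is handed in; nothing more can be done
```

The job is handed in: red reel, blue reel, tape measure and green peg were each put in place in the order asked, the final pictures show them where they belong, and the last clock reading, just before the final check, was 47.7 s.

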